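Board under the probe, test handle held at the mark

TASK

Slide the board carrier across the mat, keeping it down on the mat, until the gold pad on the board sits under the tip of the probe needle, and let go of it there. Then pull the orange spring-return handle of the test unit out until its white pointer is over the red mark, and keep it there: the program finishes while still holding the handle at the mark. Do not pull the handle before the board is in place, do not knock the probe stand, and leave the solder spool, bottle and screwdriver alone.

Things in the scene. Friction and masses are not known exactly. Their poses are not given: they have to be found in the camera images.
- carrier: loose board carrier, 0.3 to 0.6 kg, resting on the mat: an aluminium plate 170 (x) x 100 (y) x 10 mm with a blue circuit board (100 x 84 mm, its upper face 12 mm above the mat; parts on it reach 16 mm) on its +x part and a black upright grip on its -x part. Origin: centre of the underside, z up.
- carrier_grip (a point): point in the carrier's black upright grip, at (-55, 0, 40) mm in the carrier's frame. The grip is a block 46 mm (carrier x) x 14 mm (carrier y) that stands from 10 to 55 mm above the mat: pinch it across the 14 mm. This point is 40 mm above the mat. The point has the carrier's axes.
- pad (a point): centre of the gold round pad (16 mm across, in a white ring of 22 mm) on the board's upper face, at (48, 12, 12) mm in the carrier's frame.
- probe_stand: fixed probe stand. Origin: on the mat, right below the needle tip. Its heavy foot (90 x 110 mm, 16 mm high) lies 100 to 190 mm from there along the stand's +x (away from the robot), with a post 130 mm along +x, up to 90 mm high, and a thin level arm (71 to 81 mm above the mat) from the post back to the needle holder (red, 12 mm across, from 52 to 86 mm above the mat). The carrier fits in below needle and arm from the robot's side.
- needle_tip (a point): lower tip of the fixed brass needle, 25 mm above the mat and 13 mm above the board's face. It does not move.
- tester: fixed test unit. Origin: on the mat, right below the handle's rest place; the handle is pulled along the unit's -x (roughly to the robot). A low dark grey deck (100 mm wide, 18 mm high) runs from x = -105 to +55 mm, a white housing (100 mm wide, 60 mm high) from x = +55 to +195 mm.
- handle: the spring-return slide with its orange handle; it moves in a straight line along the test unit's -x, from rest (0 mm) to a stop at 75 mm. A spring pulls it back with 3.6 N at rest, growing by 1.2 N per 10 mm; let go, it returns to rest. Same axes as the test unit; origin on the mat level below the middle of the handle.
- handle_grip (a point): point to grip, in the middle of the orange handle, 58 mm above the mat, with the test unit's axes. The handle is an upright block 24 mm (x) x 30 mm (y) standing from 22 to 78 mm above the mat; at rest it is 43 mm clear of the housing.
- pointer (a point): middle of the white pointer bar (5 mm along x, 70 mm along y) at the handle's foot, 20 mm above the mat; it moves with the handle, right below its middle.
- mark: the red mark, a stripe 10 mm wide (x) across the whole deck and down its sides, fixed, set anew for every job 30 to 55 mm from the pointer's rest place along the unit's -x. Origin: middle of the stripe, on the deck's top; axes as the test unit's.
- spool: bystander: loose metal solder spool standing upright, 52 mm across, 42 mm high. Origin: centre of the underside.
- bottle: bystander: loose clear bottle with a blue cap, 44 mm across, 100 mm high. Origin: centre of the underside.
- screwdriver: bystander: loose yellow-handled screwdriver lying on the mat, 160 mm long along its x. Origin: about its middle.
Things that resemble listed ones, but are neither listed nor needed, are in the scene too. Several things have the shape of the carrier; the one meant has the colours described above. There is more than one size of the probe_stand; the job needs the larger.

How it is judged:
By the outcome, as a careful person would: the job done as asked, in the order asked, and still so for the second after the job is handed in, while the arm keeps its last pose, push and grip.
It also fails if it takes over 54 s, if anything falls off the work surface, if the arm or the gripper's body presses on something with over 40 N, if the wrist force passes 120 N, or if a joint passes its speed limit or range.

ROBOT

A 6-joint arm with a two-finger parallel gripper is mounted at the origin on the work surface. World frame = base frame: x ahead of the robot, y to its left, z up, the work surface at z = 0. Lengths are in m, angles in degrees, forces in N, time in s.
With the tool pointing down it reaches from about 0.3 to 0.75 m from the base axis. Payload 8.5 kg.
Tool frame: the origin (TCP) lies between the finger pads; the fingertips stand env.finger_overhang ahead of it and the grasp point (between the pads) lies 2 mm behind it (env.finger_overhang is the distance from the TCP to the fingertips, in m); z points along the fingers, y is the line along which they close (so a half turn about z gives the same grasp; the last joint's range is limited). The gripper opens to 85 mm and grips with 20 to 120 N. Pads are 22 mm wide; open, the fingers measure 114 mm over their backs; the gripper's body (76 mm by 85 mm) begins 54 mm behind the grasp point. The pads swing forward as they close: fully open they stand 13 mm farther back than shut.
Start: joints at [59.399, 21.807, 74.336, -0, 83.858, -12.336], TCP at [0.172, 0.522, 0.248] pointing down, gripper open.
Joint ranges: [-178.18, 178.18], [-50.72, 133.34], [12.68, 142.11], [-81.47, 261.47], [9.98, 163.14], [-165.26, 165.26]. Speed limits (degrees/s): [136.94, 136.94, 180, 180, 180, 180].

INTERFACE

Orientations are given as a 3x3 rotation matrix whose columns are the frame's x, y, z axes.
In Python, from rig import env gives the robot as it stands. The module is installed in compiled form; this text tells all that it offers.
- The arm moves only by the tool jog_arm, never from a script. Its arguments are lists of equal length, an entry for each row: "hand": the finger opening in m, from 0 to 0.0854; "travel": the shift along the world's x, y, z in m, a list of three; "yaw": the turn about the world's z in rad. A call has exactly 5 rows; each row shifts and turns the commanded pose from where the row before left it; what a row does not reach is not made up. A row lasts 1/8 s, in which the tool goes at most 62.5 mm and 10.7 degrees, less where a joint would pass 70% of its speed; a pose out of reach is approached as far as the arm can. A call is refused whole if a number of a shift passes 0.0625 or a number of a turn 0.188, either way. A call with a gripper value outside its range is refused whole. The fingers move at their own pace and stop on an object; "grip_force" is the grip in N (left out, the last holds). Time passes only in rows, so rows that do not move let the fingers close, or fill a call up. It gives the time, the measured TCP pose, the force, the opening and the grip force at its end, in the units of the state.
- env.observe(): the state, without advancing time (a new reading comes with each control period).
- env.get_image(name): name is "side" or "top" or "wrist"; returns the picture (384x512x3 uint8, red, green, blue); there is no depth.
- env.calibration(name): a dict with "fx", "fy", "cx", "cy" (pixels), "position" and "rotation" of the camera in the world; the wrist camera has in their place "hand_eye" (4x4, takes a point from camera to tool coordinates, whose origin is the TCP and whose axes are the flange's). Camera axes: x right, y down, z forward; pixel columns grow to the right and rows downward; lengths in m; the calibration is good to about 2 mm. The wrist camera is an equidistant fisheye: a pixel r from the principal point sees the ray r / f radians off the axis. A picture is of the moment at which its call begins: read the wrist's pose just before it. calibration takes no time and is no camera call.
- env.close_job(): hands the job in; it is judged then, once.
The state is a dict: "time_s": time; "q": joint angles; "qvel": joint speeds; "joint_efforts": joint torques, N m; "position": TCP position; "tool_rot": TCP orientation; "ft_force": force on the tool from outside, world axes, zero at the start; "wrist_torque": the same for the moment, N m; "grip_width": finger opening in m; "gripper_force": force on a finger pad.
Only numpy, scipy, OpenCV 4.12 (cv2) and the standard library are available. Lean on these libraries where they do the work, as an engineer would, in place of code of your own. Each camera call takes 0.05 s, during which the arm holds its last target. There are 200 camera calls.

## Working session

There is one attempt and no reset: what is moved stays moved. The work goes in short steps, Python scripts to look and compute and a tool call to move; the robot and the scene stay as the last step left them, time stands still between calls to the robot, and variables do not carry over. Pictures are saved under pics/ and viewed, at most 10 in all, crops included, and the job is handed in when it is done.

Besides the shell and the picture viewer there is one more tool, called after ">>>" as name(argument=value, ...), one argument or row to a line, values as JSON. jog_arm: Moves the arm, as the interface text tells. Its arguments: {"type":"object","properties":{"hand":{"type":"array"},"travel":{"type":"array"},"yaw":{"type":"array"},"grip_force":{"type":"number"}},"required":["hand","travel","yaw"]}

```bash
mkdir -p pics; cat > h.py <<'E'
import numpy as np, cv2
from rig import env
def snap(n,f): 
    im=env.get_image(n); cv2.imwrite(f,im[:,:,::-1]); return im
def ray(n,u,v,z):
    c=env.calibration(n); R=np.array(c['rotation']);p=np.array(c['position'])
    d=R@np.array([(u-c['cx'])/c['fx'],(v-c['cy'])/c['fy'],1]); return (p+d*(z-p[2])/d[2]).round(4)
def proj(n,P):
    c=env.calibration(n); q=np.array(c['rotation']).T@(np.array(P)-np.array(c['position']))
    return c['fx']*q[0]/q[2]+c['cx'],c['fy']*q[1]/q[2]+c['cy']
def wray(u,v,z,s):
    c=env.calibration('wrist'); H=np.array(c['hand_eye']);x=u-c['cx'];y=v-c['cy'];r=np.hypot(x,y)+1e-9;t=r/c['fx']
    d=np.array([np.sin(t)*x/r,np.sin(t)*y/r,np.cos(t)]); R=np.array(s['tool_rot']);d=R@H[:3,:3]@d
    p=np.array(s['position'])+R@H[:3,3]; return (p+d*(z-p[2])/d[2]).round(4)
E
python3 - <<'E'
from h import *
s=env.observe();print(s['time_s'],s['position'],env.finger_overhang,s['tool_rot'])
for n in('top','side'):
    im=snap(n,f'pics/{n}0.png');cv2.imwrite(f'pics/{n}0b.png',cv2.resize(im[:,:,::-1],(800,600),interpolation=cv2.INTER_CUBIC))
    c=env.calibration(n);print(c['position'],c['fx'])
E
```

```text
0.0 [0.17225111 0.5220546  0.24769983] 0.017 [[-9.49613448e-01  3.13422618e-01 -7.49859247e-04]
 [ 3.13423360e-01  9.49612643e-01 -1.27494879e-03]
 [ 3.12478032e-04 -1.44573192e-03 -9.99998906e-01]]
[ 0.34617881 -0.03082644  1.37023781] 469.40015862322633
[ 0.08207189 -0.42814566  0.76259773] 371.9236115468732
```

View pics/top0b.png

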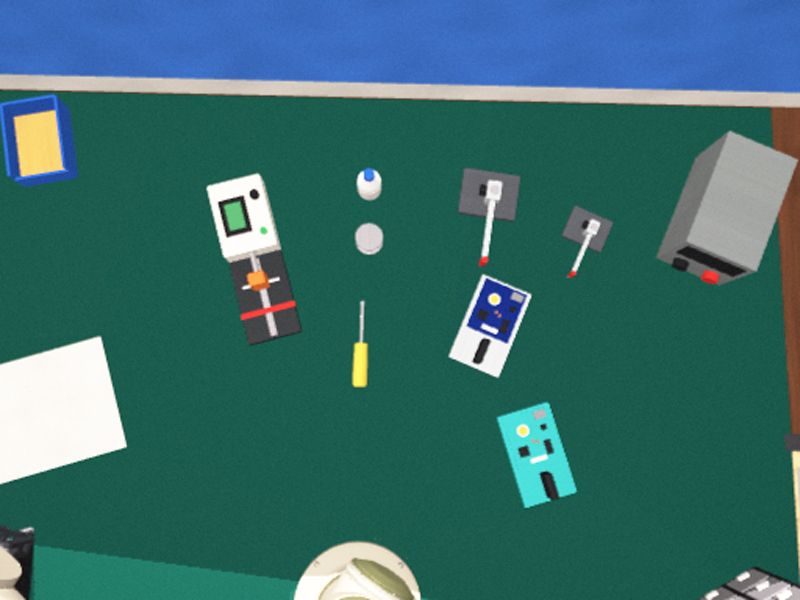

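View pics/side0b.png

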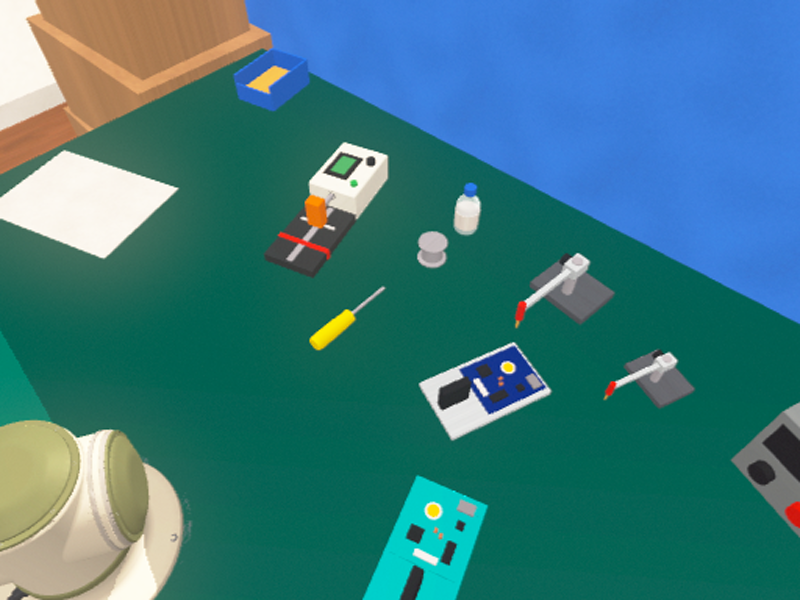

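The top view shows:
- **Carriers:** the blue board on an aluminium plate at (490,327) is the one I want. The all-turquoise one at (537,455) is a decoy.
- **Stands:** the larger one has its needle at (484,262) and its foot at (490,195). The smaller one at (588,230) is a decoy.
- **Tester:** the handle is at (258,280) and the red mark at (268,310).

Next, one close crop to check.

```bash
python3 - <<'E'
import cv2,numpy as np
t=cv2.imread('pics/top0.png');s=cv2.imread('pics/side0.png')
a=cv2.resize(t[100:250,280:350],None,fx=4,fy=4,interpolation=cv2.INTER_CUBIC) # 280x600
b=cv2.resize(s[155:285,260:388],None,fx=4,fy=4,interpolation=cv2.INTER_CUBIC) #512x520
o=np.zeros((600,800,3),np.uint8);o[:600,:280]=a;o[:520,285:797]=b;cv2.imwrite('pics/c1.png',o)
E
```

```text
(no output)
```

View pics/c1.png

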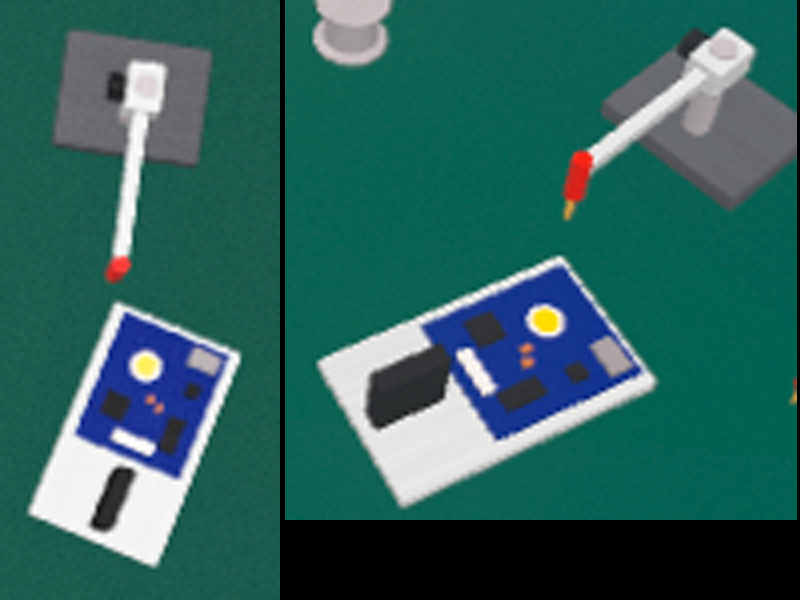

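The crop confirms the choice: silver plate, blue board, gold pad at (145,366), black grip at (115,497), and the needle tip in the side part at (569,217).

```bash
python3 - <<'E'
from h import *
f=lambda u,v:(280+(u+.5)/4-.5,100+(v+.5)/4-.5)
g=lambda u,v:(260+(u-284.5)/4-.5,155+(v+.5)/4-.5)
k=lambda u,v:((u+.5)*.64-.5,(v+.5)*.64-.5)
T=lambda p,z:ray('top',*p,z)
C=[T(f(*p),.01) for p in[(118,304),(240,354),(157,567),(29,514)]]
c=np.mean(C,0);ax=(C[0]+C[1]-C[2]-C[3]);yw=np.arctan2(ax[1],ax[0]);print('carrier',c,np.degrees(yw))
R=np.array([[np.cos(yw),-np.sin(yw)],[np.sin(yw),np.cos(yw)]])
print('grip pred',c[:2]+R@[-.055,0],'pad pred',c[:2]+R@[.048,.012],'pad meas',T(f(145,366),.012),'grip top meas',T(f(115,495),.055))
CS=[ray('side',*g(*p),.01) for p in[(560,257),(655,379),(403,502),(317,362)]];print('side c',np.mean(CS,0),'pad',ray('side',*g(545,321),.012))
print('needle side tip',ray('side',*g(569,218),.025),'holder bottom',ray('side',*g(573,200),.052),'holder top',T(f(122,263),.086))
F=[T(f(*p),.016) for p in[(68,30),(212,50),(197,165),(53,143)]];a=F[0]+F[1]-F[2]-F[3];y2=np.arctan2(a[1],a[0]);fc=np.mean(F,0)
print('foot',fc,np.degrees(y2),'tip pred',fc[:2]-.145*np.array([np.cos(y2),np.sin(y2)]))
m=[T(k(*p),.018) for p in[(240,317),(296,304)]];p=[T(k(*p),.02) for p in[(241,289),(280,279)]]
print('mark',m,'ptr',p,'handle',T(k(258,278),.078),'deck',[T(k(*q),.018) for q in[(229,262),(299,330),(249,344)]])
print('others',[T(k(*q),.02) for q in[(361,300),(360,386),(369,238),(369,190)]])
E
```

```text
carrier [ 0.507025 -0.23615   0.01    ] -22.09718385246845
grip pred [ 0.45606491 -0.21546017] pad pred [ 0.55601341 -0.24308801] pad meas [ 0.557  -0.2425  0.012 ] grip top meas [ 0.4581 -0.2142  0.055 ]
side c [ 0.503275 -0.236175  0.01    ] pad [ 0.5533 -0.2429  0.012 ]
needle side tip [ 0.6167 -0.2147  0.025 ] holder bottom [ 0.6099 -0.2168  0.052 ] holder top [ 0.6181 -0.2151  0.086 ]
foot [ 0.7598   -0.233425  0.016   ] -7.452212034374243 tip pred [ 0.61602476 -0.21461861]
mark [array([0.5134, 0.2298, 0.018 ]), array([0.5397, 0.1272, 0.018 ])] ptr [array([0.5657, 0.2299, 0.02  ]), array([0.5859, 0.1584, 0.02  ])] handle [0.5767 0.1894 0.078 ] deck [array([0.6167, 0.255 , 0.018 ]), array([0.4912, 0.12  , 0.018 ]), array([0.4637, 0.2109, 0.018 ])]
others [array([0.5491, 0.0066, 0.02  ]), array([0.39  , 0.0049, 0.02  ]), array([ 0.6675, -0.0059,  0.02  ]), array([ 0.761, -0.004,  0.02 ])]
```

Needle tip ≈ (0.617, -0.215), carrier grip ≈ (0.456, -0.2155), carrier yaw −22°. Moving above the grip.

>>> jog_arm(
  hand=[0.0854,0.0854,0.0854,0.0854,0.0854],
  travel=[
    [0.019,-0.049,0],
    [0.019,-0.049,0],
    [0.019,-0.049,0],
    [0.019,-0.049,0],
    [0.019,-0.049,0],
  ],
  yaw=[0,0,0,0,0],
)

```text
time_s: 0.72
position: [0.2675, 0.2757, 0.2482]
tool_rot: [[-0.95, 0.313, -0.0], [0.313, 0.95, -0.0], [0.0, -0.0, -1.0]]
ft_force: [1.0, 0.1, 0.2]
grip_width: 0.0856
gripper_force: 0.0
```

>>> jog_arm(
  hand=[0.0854,0.0854,0.0854,0.0854,0.0854],
  travel=[
    [0.019,-0.049,0],
    [0.019,-0.049,0],
    [0.019,-0.049,0],
    [0.019,-0.049,0],
    [0.019,-0.049,0],
  ],
  yaw=[0,0,0,0,0],
)

```text
time_s: 1.35
position: [0.3626, 0.0305, 0.2483]
tool_rot: [[-0.95, 0.314, 0.0], [0.314, 0.95, 0.0], [-0.0, 0.0, -1.0]]
ft_force: [0.5, 0.6, -0.3]
grip_width: 0.0855
gripper_force: 0.0
```

>>> jog_arm(
  hand=[0.07,0.06,0.06,0.06,0.06],
  travel=[
    [0.019,-0.049,0],
    [0.019,-0.049,-0.02],
    [0.019,-0.049,-0.02],
    [0.019,-0.049,-0.02],
    [0.019,-0.049,-0.02],
  ],
  yaw=[0,-0.017,-0.017,-0.017,-0.016],
)

```text
time_s: 1.98
position: [0.4576, -0.2144, 0.1674]
tool_rot: [[-0.926, 0.377, -0.0], [0.377, 0.926, 0.0], [0.0, 0.0, -1.0]]
ft_force: [1.4, 0.6, -0.1]
grip_width: 0.0601
gripper_force: 0.0
```

```bash
python3 - <<'E'
from h import *
s=env.observe();print(s['time_s'],s['position'],np.array(s['tool_rot'])[:,1])
im=snap('wrist','pics/w1.png');cv2.imwrite('pics/w1b.png',cv2.resize(im[:,:,::-1],(800,600),interpolation=cv2.INTER_CUBIC))
E
```

```text
1.975 [ 0.45764681 -0.2144462   0.16739158] [3.77146707e-01 9.26153510e-01 1.93916130e-04]
```

View pics/w1b.png

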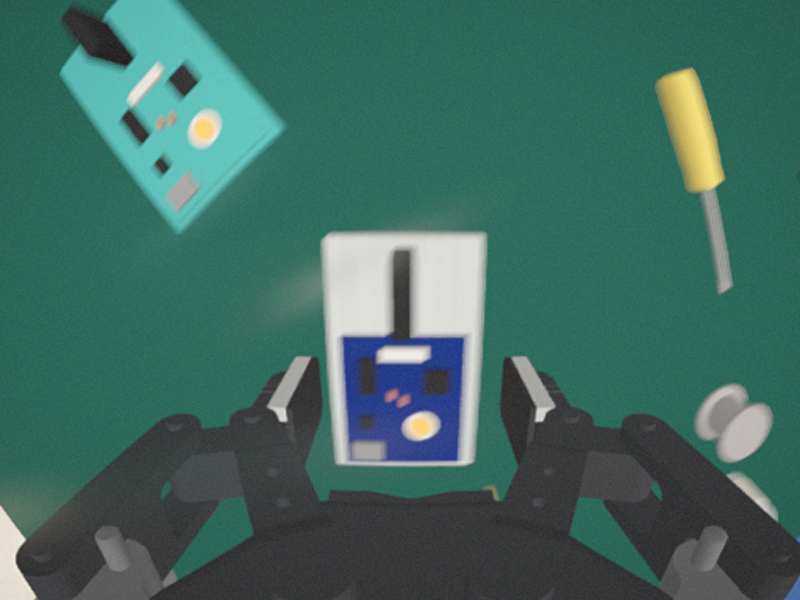

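The wrist view shows the carrier square between the fingers: plate corners (323,237), (487,234), (474,464) and (337,464), pad at (420,426), grip at u≈402.

```bash
python3 - <<'E'
from h import *
s=env.observe();k=lambda u,v:((u+.5)*.64-.5,(v+.5)*.64-.5)
C=[wray(*k(*p),.01,s) for p in[(474,465),(335,465),(323,236),(487,233)]];c=np.mean(C,0)
print(C,c);b=np.array(C);a=b[0]+b[1]-b[2]-b[3];y=np.arctan2(a[1],a[0]);print(np.degrees(y),c[:2]-.055*np.array([np.cos(y),np.sin(y)]))
print('pad',wray(*k(420,426),.012,s),'grip',wray(*k(402,250),.055,s))
E
```

```text
[array([ 0.6048, -0.2285,  0.01  ]), array([ 0.5664, -0.3233,  0.01  ]), array([ 0.4126, -0.2579,  0.01  ]), array([ 0.449 , -0.1645,  0.01  ])] [ 0.5082  -0.24355  0.01   ]
-22.682911032737405 [ 0.45745408 -0.2223403 ]
pad [ 0.5562 -0.2519  0.012 ] grip [ 0.4326 -0.2128  0.055 ]
```

>>> jog_arm(
  hand=[0.06,0.06,0.06,0.06,0.06],
  travel=[
    [0,-0.005,-0.02],
    [0,0,-0.03],
    [0,0,-0.03],
    [0,0,-0.03],
    [0,0,-0.018],
  ],
  yaw=[0,0,0,0,0],
)

```text
time_s: 2.65
position: [0.4569, -0.2173, 0.0388]
tool_rot: [[-0.926, 0.376, -0.002], [0.376, 0.926, 0.001], [0.002, 0.001, -1.0]]
ft_force: [0.6, -0.3, -0.5]
grip_width: 0.0601
gripper_force: 0.0
```

```bash
python3 - <<'E'
from h import *
s=env.observe();print(s['time_s'],s['position'],s['ft_force'])
w=snap('wrist','pics/w2.png');t=snap('side','pics/s2.png')
o=np.zeros((600,800,3),np.uint8);o[:384,:512]=w[:,:,::-1]
b=cv2.resize(t[150:294,250:322,::-1],None,fx=4,fy=4);o[:576,512:800]=b;cv2.imwrite('pics/c2.png',o)
E
```

```text
2.65 [ 0.45686621 -0.21732189  0.03882081] [ 0.59480374 -0.26858183 -0.4856896 ]
```

View pics/c2.png

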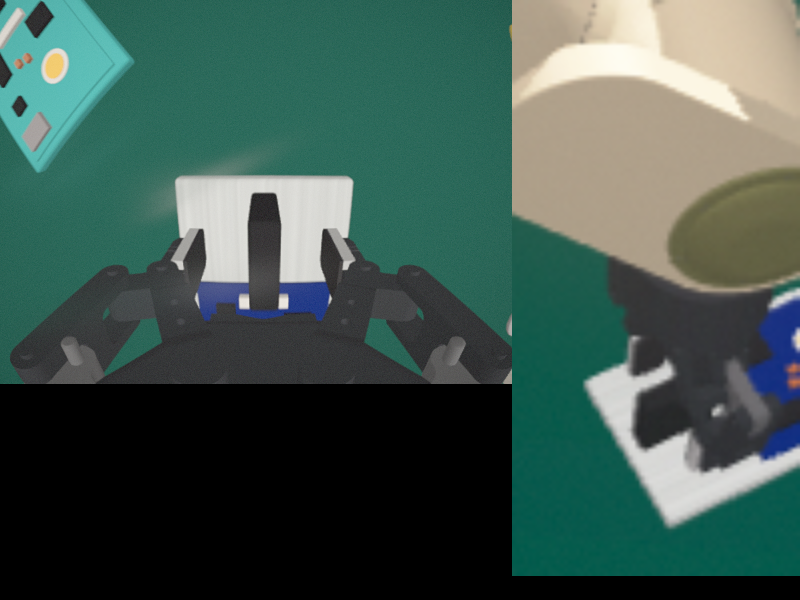

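The grip is centred between the pads: grip at u≈264, pads at 206 and 322. Closing.

>>> jog_arm(
  hand=[0.04,0.02,0.005,0.005,0.005],
  travel=[
    [0,0,0],
    [0,0,0],
    [0,0,0],
    [0,0,0],
    [0,0,0],
  ],
  yaw=[0,0,0,0,0],
  grip_force=40,
)

```text
time_s: 3.38
position: [0.4577, -0.218, 0.0412]
tool_rot: [[-0.927, 0.376, 0.001], [0.376, 0.927, -0.001], [-0.002, -0.0, -1.0]]
ft_force: [-1.1, 0.6, 7.0]
grip_width: 0.0135
gripper_force: 40.5
```

```bash
python3 - <<'E'
from h import *
s=env.observe();print(s['time_s'],s['position'],s['ft_force'],s['grip_width'],np.array(s['tool_rot'])[:,1])
t=snap('side','pics/s3.png');p=snap('top','pics/t3.png')
o=np.zeros((600,800,3),np.uint8)
o[:520,:400]=cv2.resize(t[155:285,300:400,::-1],None,fx=4,fy=4,interpolation=cv2.INTER_CUBIC)
o[:600,400:680]=cv2.resize(p[100:250,280:350,::-1],None,fx=4,fy=4,interpolation=cv2.INTER_CUBIC)
cv2.imwrite('pics/c3.png',o)
E
```

```text
3.375 [ 0.4576975  -0.21795298  0.04116205] [-1.08123246  0.62499829  6.9818433 ] 0.01353445612223707 [ 3.76201386e-01  9.26537808e-01 -4.55785134e-04]
```

View pics/c3.png

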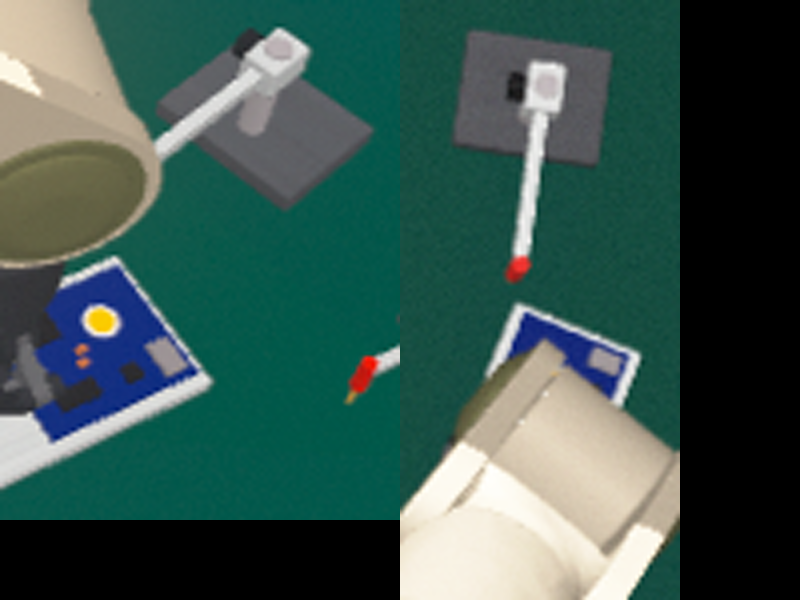

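The carrier did not move in the grasp (pad still at the same pixel). Slide needed ≈ (+62, +28) mm.

>>> jog_arm(
  hand=[0.005,0.005,0.005,0.005,0.005],
  travel=[
    [0.006,0.003,0],
    [0.009,0.004,0],
    [0.009,0.004,0],
    [0.009,0.004,0],
    [0.009,0.004,0],
  ],
  yaw=[0,0,0,0,0],
)

```text
time_s: 4.1
position: [0.4991, -0.1992, 0.0412]
tool_rot: [[-0.926, 0.377, -0.001], [0.377, 0.926, -0.001], [0.0, -0.001, -1.0]]
ft_force: [-6.3, -3.2, 7.5]
grip_width: 0.0137
gripper_force: 40.8
```

>>> jog_arm(
  hand=[0.005,0.005,0.005,0.005,0.005],
  travel=[
    [0.009,0.004,0],
    [0.007,0.003,0],
    [0.004,0.002,0],
    [0,0,0],
    [0,0,0],
  ],
  yaw=[0,0,0,0,0],
)

```text
time_s: 4.72
position: [0.5196, -0.1901, 0.0412]
tool_rot: [[-0.926, 0.377, 0.001], [0.377, 0.926, -0.001], [-0.001, -0.0, -1.0]]
ft_force: [-1.8, -1.0, 6.1]
grip_width: 0.0136
gripper_force: 40.5
```

```bash
python3 - <<'E'
from h import *
s=env.observe();print(s['time_s'],s['position'],s['ft_force'],s['grip_width'],np.array(s['tool_rot'])[:,1])
t=snap('side','pics/s4.png');p=snap('top','pics/t4.png')
o=np.zeros((600,800,3),np.uint8)
o[:600,:480]=cv2.resize(t[160:260,300:380,::-1],None,fx=6,fy=6,interpolation=cv2.INTER_CUBIC)
o[:600,490:800]=cv2.resize(p[140:240,285:337,::-1],None,fx=6,fy=6,interpolation=cv2.INTER_CUBIC)[:,:310]
cv2.imwrite('pics/c4.png',o)
E
```

```text
4.725 [ 0.51956069 -0.19005509  0.04117696] [-1.77831743 -0.96852684  6.12938508] 0.01364005792927121 [ 3.76554890e-01  9.26394176e-01 -4.96288667e-04]
```

View pics/c4.png

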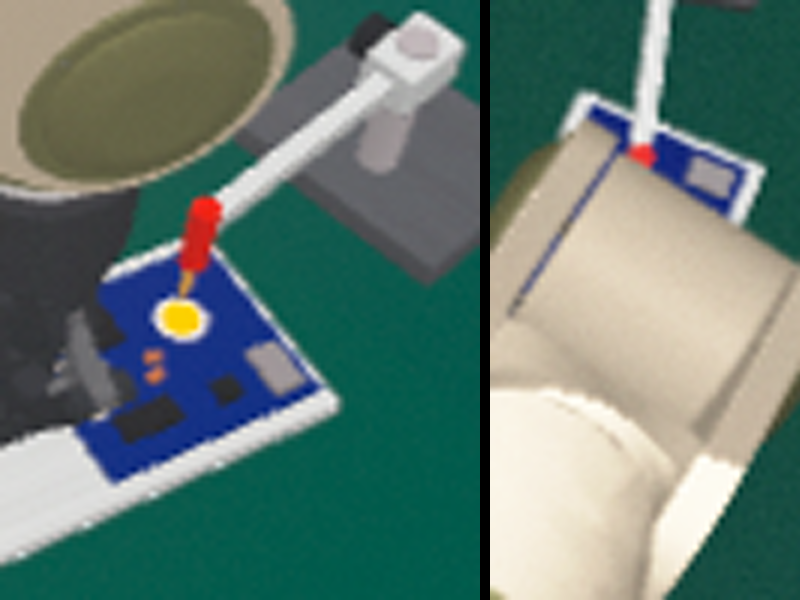

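The side view shows the needle tip at (183,297) and the pad centre at (182,319). Working out how far apart they are in the world.

```bash
python3 - <<'E'
from h import *
g=lambda u,v:(300+(u+.5)/6-.5,160+(v+.5)/6-.5)
for v in(296,297.5,299):print('tip',ray('side',*g(183,v),.025))
print('pad',ray('side',*g(182,319),.012))
f=lambda u,v:(285+(u-489.5)/6-.5,140+(v+.5)/6-.5)
A=ray('top',*f(583,94),.01);B=ray('top',*f(765,168),.01);y=np.radians(-22.2)
R=np.array([[np.cos(y),-np.sin(y)],[np.sin(y),np.cos(y)]]);print(A,B,'pad top',(A+B)[:2]/2+R@[-.037,.012])
# color centroids in side image
im=cv2.imread('pics/s4.png').astype(int);sub=im[200:225,315:345];b,gg,r=sub[...,0],sub[...,1],sub[...,2]
m=(r>180)&(gg>140)&(b<90);v,u=np.nonzero(m);u=u+315;v=v+200;print(len(u),u.mean(),v.mean(),ray('side',u.mean(),v.mean(),.012))
E
```

```text
tip [ 0.6163 -0.2134  0.025 ]
tip [ 0.6157 -0.2138  0.025 ]
tip [ 0.6151 -0.2142  0.025 ]
pad [ 0.6156 -0.2159  0.012 ]
[ 0.6643 -0.1962  0.01  ] [ 0.6287 -0.2863  0.01  ] pad top [ 0.61677688 -0.21615944]
22 329.8181818181818 212.36363636363637 [ 0.6164 -0.2151  0.012 ]
```

Pad and needle agree within about 2 mm, well inside the 8 mm pad radius. Releasing and lifting.

>>> jog_arm(
  hand=[0.02,0.035,0.05,0.05,0.05],
  travel=[
    [0,0,0],
    [0,0,0],
    [0,0,0],
    [0,0,0],
    [0,0,0.02],
  ],
  yaw=[0,0,0,0,0],
)

```text
time_s: 5.45
position: [0.5187, -0.1893, 0.0594]
tool_rot: [[-0.926, 0.376, -0.003], [0.376, 0.926, 0.002], [0.003, 0.001, -1.0]]
ft_force: [-0.4, 0.4, 1.6]
grip_width: 0.0498
gripper_force: 0.0
```

>>> jog_arm(
  hand=[0.06,0.06,0.06,0.06,0.06],
  travel=[
    [0,0,0.03],
    [0,0,0.04],
    [0,0,0.04],
    [0,0.03,0.03],
    [0,0.05,0],
  ],
  yaw=[0,0,0,0,0],
)

```text
time_s: 6.08
position: [0.5202, -0.11, 0.2025]
tool_rot: [[-0.926, 0.378, 0.005], [0.378, 0.926, -0.002], [-0.005, -0.0, -1.0]]
ft_force: [0.4, 0.7, -1.2]
grip_width: 0.0598
gripper_force: 0.0
```

>>> jog_arm(
  hand=[0.06,0.06,0.06,0.06,0.06],
  travel=[
    [0,0.055,0],
    [0,0.055,0],
    [0,0.055,0],
    [0.02,0.055,0],
    [0.02,0.05,0],
  ],
  yaw=[0.13,0.13,0.13,0.13,0.127],
)

```text
time_s: 6.7
position: [0.5595, 0.1623, 0.2005]
tool_rot: [[-0.965, -0.263, 0.0], [-0.263, 0.965, -0.0], [-0.0, -0.0, -1.0]]
ft_force: [0.4, -1.6, 0.6]
grip_width: 0.0604
gripper_force: 0.0
```

>>> jog_arm(
  hand=[0.06,0.06,0.06,0.06,0.06],
  travel=[
    [0.017,0.032,0],
    [0,0,-0.02],
    [0,0,0],
    [0,0,0],
    [0,0,0],
  ],
  yaw=[0,0,0,0,0],
)

```text
time_s: 7.32
position: [0.5766, 0.1919, 0.1812]
tool_rot: [[-0.966, -0.258, 0.001], [-0.258, 0.966, 0.0], [-0.001, -0.0, -1.0]]
ft_force: [-0.4, -0.2, 0.7]
grip_width: 0.0598
gripper_force: 0.0
```

```bash
python3 - <<'E'
from h import *
s=env.observe();print(s['time_s'],s['position'],s['ft_force'],s['grip_width'],np.array(s['tool_rot'])[:,1])
w=snap('wrist','pics/w5.png');t=snap('side','pics/s5.png')
o=np.zeros((600,800,3),np.uint8);o[:384,:512]=w[:,:,::-1]
o[:280,512:800]=cv2.resize(t[180:250,300:372,::-1],None,fx=4,fy=4,interpolation=cv2.INTER_CUBIC)
o[384:600,:512]=cv2.resize(t[90:180,160:373,::-1],(512,216),interpolation=cv2.INTER_CUBIC)
p=snap('top','pics/t5.png');o[290:590,512:792]=cv2.resize(p[150:250,280:373,::-1],(280,300))
cv2.imwrite('pics/c5.png',o)
E
```

```text
7.325 [0.57661419 0.19189578 0.18122141] [-0.44675322 -0.22400613  0.65472074] 0.05979247578477115 [-2.57628323e-01  9.66244074e-01 -1.92320924e-04]
```

View pics/c5.png

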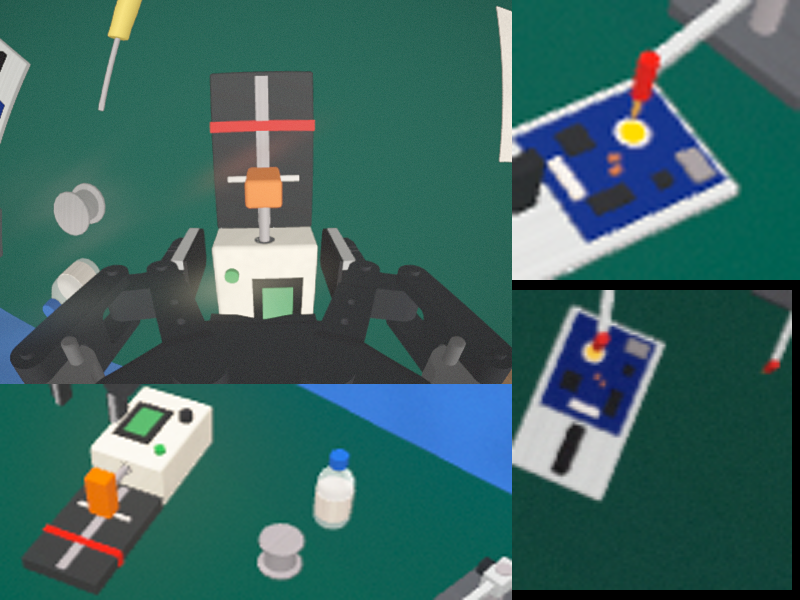

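The carrier stayed put, with the needle tip over the gold pad. In the wrist view the handle is at u≈264, the finger centre line, the pointer at v≈179 and the mark at v≈126. Measuring both.

```bash
python3 - <<'E'
from h import *
s=env.observe()
im=cv2.imread('pics/w5.png').astype(int);b,g,r=[im[...,i] for i in range(3)]
m=(r>170)&(g<110)&(b<110);m[:100]=0;m[150:]=0;v,u=np.nonzero(m);print(u.min(),u.max(),v.mean())
n=(r>170)&(g>170)&(b>170);n[:165]=0;n[195:]=0;n[:,:222]=0;n[:,305:]=0
vv,uu=np.nonzero(n);L=uu<246;Q=uu>284;print(L.sum(),Q.sum())
pl=wray(uu[L].mean(),vv[L].mean(),.02,s);pr=wray(uu[Q].mean(),vv[Q].mean(),.02,s)
x=np.array([.966,.258,0]);yy=np.array([-.258,.966,0])
for A in(u<235,u>290):
    w=wray(u[A].mean(),v[A].mean(),.018,s);print('mark',w,w@x,w@yy)
for w in(pl,pr):print('ptr',w,w@x,w@yy)
for z,uv in((.078,(264,175)),(.078,(264,199))):w=wray(*uv,z,s) if 0 else wray(*uv,z,s);print('handle',w,w@x,w@yy)
# top
t=cv2.imread('pics/t5.png').astype(int);t=cv2.imread('pics/top0.png').astype(int);b,g,r=[t[...,i] for i in range(3)]
m=(r>150)&(g<90)&(b<90);m[:185]=0;m[:,:145]=0;m[:,200:]=0;m[210:]=0;v,u=np.nonzero(m);w=ray('top',u.mean(),v.mean(),.018);print('topmark',len(u),w,w@x,w@yy)
m=(r>190)&(g>190)&(b>190);m[:172]=0;m[190:]=0;m[:,:150]=0;m[:,184:]=0;v,u=np.nonzero(m);print(len(u),np.c_[u,v].tolist()[:40])
E
```

```text
210 314 125.51895306859205
98 83
mark [0.5381 0.141  0.018 ] 0.5561826000000001 -0.0026238000000000207
mark [0.5166 0.2158 0.018 ] 0.5547119999999999 0.07518000000000001
ptr [0.5843 0.1676 0.02  ] 0.6076746 0.011152199999999989
ptr [0.5692 0.2196 0.02  ] 0.6065039999999999 0.06527999999999998
handle [0.5612 0.189  0.078 ] 0.5908812 0.037784399999999975
handle [0.5802 0.1941 0.078 ] 0.610551 0.03780899999999998
topmark 138 [0.5278 0.1804 0.018 ] 0.5563980000000001 0.038093999999999975
37 [[163, 172], [164, 172], [163, 173], [175, 178], [176, 178], [177, 178], [178, 178], [172, 179], [173, 179], [174, 179], [175, 179], [176, 179], [177, 179], [173, 180], [156, 183], [157, 183], [158, 183], [159, 183], [155, 184], [156, 184], [157, 184], [158, 184], [169, 185], [167, 186], [168, 186], [169, 186], [167, 187], [168, 187], [169, 187], [170, 187], [167, 188], [168, 188], [169, 188], [170, 188], [168, 189], [169, 189], [170, 189]]
```

>>> jog_arm(
  hand=[0.06,0.06,0.06,0.06,0.06],
  travel=[
    [0,0.001,-0.02],
    [0,0,-0.03],
    [0,0,-0.03],
    [0,0,-0.03],
    [0,0,-0.015],
  ],
  yaw=[0.01,0,0,0,0],
)

```text
time_s: 8.1
position: [0.576, 0.1931, 0.0541]
tool_rot: [[-0.963, -0.268, -0.002], [-0.268, 0.963, -0.0], [0.002, 0.0, -1.0]]
ft_force: [-0.0, 0.1, 0.2]
grip_width: 0.0596
gripper_force: 0.0
```

>>> jog_arm(
  hand=[0.045,0.03,0.02,0.02,0.02],
  travel=[
    [0,0,0],
    [0,0,0],
    [0,0,0],
    [0,0,0],
    [0,0,0],
  ],
  yaw=[0,0,0,0,0],
  grip_force=60,
)

```text
time_s: 8.72
position: [0.5772, 0.1924, 0.0568]
tool_rot: [[-0.963, -0.268, 0.003], [-0.268, 0.963, -0.001], [-0.002, -0.002, -1.0]]
ft_force: [2.1, -6.2, -0.5]
grip_width: 0.0292
gripper_force: 59.4
```

>>> jog_arm(
  hand=[0.02,0.02,0.02,0.02,0.02],
  travel=[
    [-0.006,-0.0016,0],
    [-0.01,-0.0027,0],
    [-0.01,-0.0027,0],
    [-0.01,-0.0027,0],
    [-0.01,-0.0027,0],
  ],
  yaw=[0,0,0,0,0],
)

```text
time_s: 9.35
position: [0.5333, 0.1798, 0.0568]
tool_rot: [[-0.963, -0.268, 0.008], [-0.268, 0.963, -0.001], [-0.007, -0.003, -1.0]]
ft_force: [12.1, -6.8, -7.0]
grip_width: 0.0296
gripper_force: 59.6
```

>>> jog_arm(
  hand=[0.02,0.02,0.02,0.02,0.02],
  travel=[
    [-0.004,-0.001,0],
    [0,0,0],
    [0,0,0],
    [0,0,0],
    [0,0,0],
  ],
  yaw=[0,0,0,0,0],
)

```text
time_s: 9.98
position: [0.5297, 0.1787, 0.0568]
tool_rot: [[-0.963, -0.268, 0.008], [-0.268, 0.963, -0.001], [-0.007, -0.003, -1.0]]
ft_force: [12.0, -6.9, -6.1]
grip_width: 0.0292
gripper_force: 59.9
```

```bash
python3 - <<'E'
from h import *
s=env.observe();print(s['time_s'],s['position'],s['ft_force'],s['grip_width'])
w=snap('wrist','pics/w6.png');t=snap('side','pics/s6.png')
o=np.zeros((600,800,3),np.uint8)
o[:500,:480]=cv2.resize(t[105:180,165:237,::-1],(480,500),interpolation=cv2.INTER_CUBIC)
o[:460,480:800]=cv2.resize(w[190:305,222:302,::-1],(320,460),interpolation=cv2.INTER_CUBIC)
cv2.imwrite('pics/c6.png',o)
E
```

```text
9.975 [0.52965242 0.17874091 0.05679539] [11.95532928 -6.88040296 -6.11995995] 0.02923719978746894
```

View pics/c6.png

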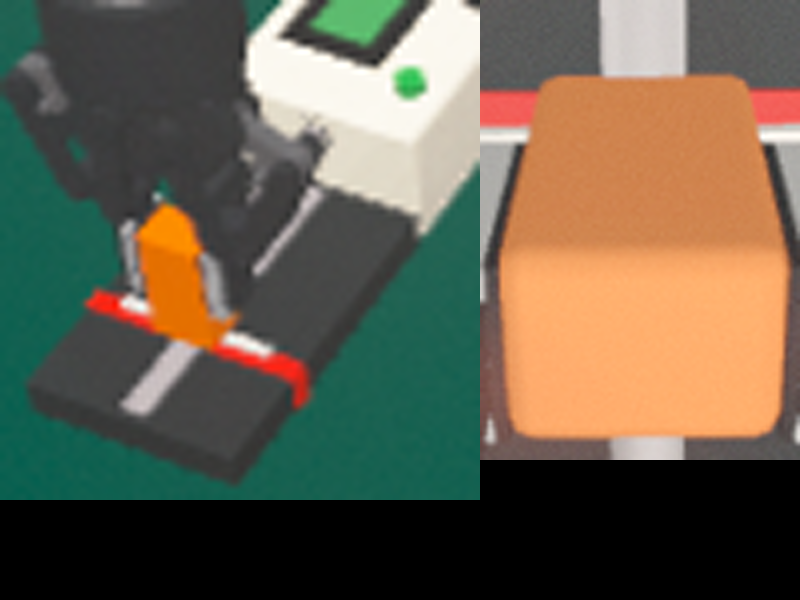

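The pointer has just reached the housing-side edge of the red stripe (wrist crop: red v≈90–125, white v≈125–143). Working out what is left.

```bash
python3 - <<'E'
from h import *
s=env.observe();x=np.array([.964,.267,0])
im=cv2.imread('pics/w6.png')
print(im[208:232,225].tolist())
for v,z in((90,.018),(125,.018),(125,.02),(125,.022),(143,.02),(134,.02),(134,.022)):
    print(v,z,[round(float(wray(222+(u-480)/4,190+v/4-.4,z,s)@x),4) for u in(500,790)])
c=env.calibration('side');g=lambda u,v:(165+(u+.5)*.15-.5,105+(v+.5)*.15-.5)
for n,p,z in(('red end far',(305,362),.018),('red end near',(292,380),.018),('white end',(262,349),.02),('red below white',(253,362),.018),('red L far',(95,292),.018),('red L near',(88,306),.018),('white L',(133,304),.02)):print(n,round(float(ray('side',*g(*p),z)@x),4))
E
```

```text
[[88, 90, 88], [89, 87, 87], [92, 94, 91], [85, 83, 84], [78, 83, 134], [76, 83, 222], [87, 92, 243], [90, 95, 244], [84, 90, 242], [90, 95, 243], [87, 93, 243], [86, 92, 243], [90, 94, 242], [129, 136, 230], [190, 195, 203], [210, 218, 221], [235, 242, 247], [204, 210, 214], [170, 174, 175], [169, 173, 174], [169, 173, 175], [169, 171, 174], [170, 174, 174], [168, 170, 172]]
90 0.018 [0.5509, 0.5507]
125 0.018 [0.5564, 0.5563]
125 0.02 [0.5557, 0.5555]
125 0.022 [0.5548, 0.5547]
143 0.02 [0.5584, 0.5583]
134 0.02 [0.557, 0.5569]
134 0.022 [0.5562, 0.556]
red end far 0.5605
red end near 0.5492
white end 0.5575
red below white 0.5509
red L far 0.5567
red L near 0.5483
white L 0.5562
```

About 2 mm short by all estimates; adding that.

>>> jog_arm(
  hand=[0.02,0.02,0.02,0.02,0.02],
  travel=[
    [-0.002,-0.0006,0],
    [0,0,0],
    [0,0,0],
    [0,0,0],
    [0,0,0],
  ],
  yaw=[0,0,0,0,0],
)

```text
time_s: 10.7
position: [0.5277, 0.1782, 0.0568]
tool_rot: [[-0.963, -0.268, 0.008], [-0.268, 0.963, -0.001], [-0.008, -0.003, -1.0]]
ft_force: [12.1, -8.0, -6.7]
grip_width: 0.0293
gripper_force: 59.9
```

```bash
python3 - <<'E'
from h import *
s=env.observe();print(s['time_s'],s['position'],s['ft_force'],s['grip_width'])
w=snap('wrist','pics/w7.png');t=snap('side','pics/s7.png')
o=np.zeros((600,800,3),np.uint8)
o[:300,:288]=cv2.resize(t[105:180,165:237,::-1],(288,300),interpolation=cv2.INTER_CUBIC)
o[300:600,:288]=cv2.resize(t[180:255,300:372,::-1],(288,300),interpolation=cv2.INTER_CUBIC)
o[:480,300:800]=cv2.resize(w[200:248,220:270,::-1],(500,480),interpolation=cv2.INTER_CUBIC)
cv2.imwrite('pics/c7.png',o)
E
```

```text
10.7 [0.52770538 0.17817726 0.05682146] [12.126695   -8.01991691 -6.69966618] 0.029310809751036265
```

View pics/c7.png

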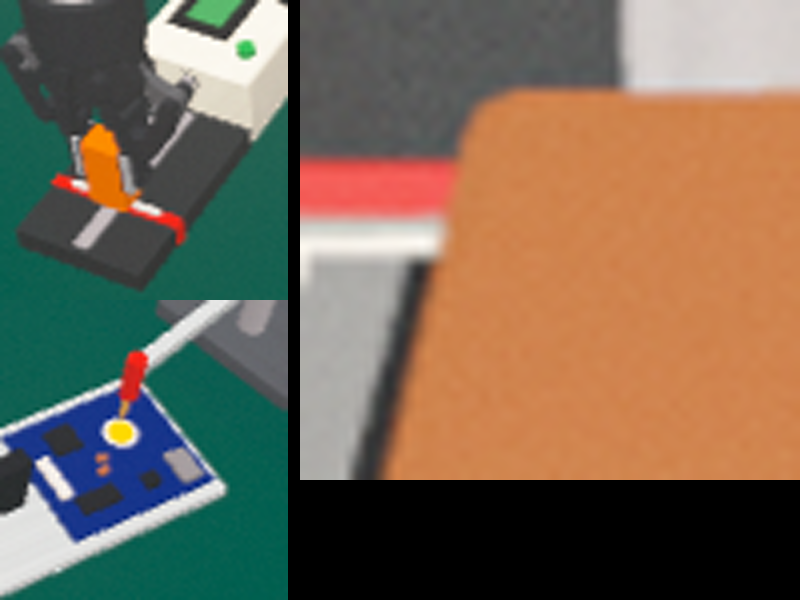

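The wrist view leaves 3.6 mm of red ahead of the pointer (centred would be 2.5 mm), and the board is still in place. One last 1 mm nudge, then hand in.

>>> jog_arm(
  hand=[0.02,0.02,0.02,0.02,0.02],
  travel=[
    [-0.001,-0.0003,0],
    [0,0,0],
    [0,0,0],
    [0,0,0],
    [0,0,0],
  ],
  yaw=[0,0,0,0,0],
)

```text
time_s: 11.42
position: [0.5267, 0.1779, 0.0568]
tool_rot: [[-0.963, -0.268, 0.008], [-0.268, 0.963, -0.001], [-0.008, -0.003, -1.0]]
ft_force: [11.8, -6.9, -5.7]
grip_width: 0.0293
gripper_force: 59.9
```

```bash
python3 -c "
from rig import env
s=env.observe();print(s['position'],s['grip_width'],s['ft_force']);print(env.close_job())"
```

```text
[0.52672058 0.17789846 0.05681395] 0.029329533637302806 [11.8440977  -6.94452472 -5.72142018]
the job is handed in; nothing more can be done
None
```

I handed the job in at about 11.4 s: the gold pad is within about 2 mm of the point under the needle tip and the carrier released, and the arm is still holding the handle with its pointer within about 1 mm of the red mark's centre; no verdict was returned.

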